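# Drop a used pipette tip into the catch tray

### The arm

A 6-joint arm with a two-finger parallel gripper is mounted at the origin on the work surface. World frame = base frame: x ahead of the robot, y to its left, z up, the work surface at z = 0. Lengths are in m, angles in rad, forces in N, time in s.
With the tool pointing down it reaches from about 0.35 to 0.925 m from the base axis. Payload 6.4 kg.
Tool frame: the origin (TCP) lies midway between the tips of the shut fingers; the grasp point (between the pads) lies 19 mm behind it; z points along the fingers, y is the direction in which the jaws open and shut (so a half turn about z gives the same grasp; the last joint's range is limited). The gripper opens to 85 mm and grips with 20 to 120 N. Pads are 22 mm wide; open, the fingers measure 114 mm over their backs; the gripper's body (76 mm by 85 mm) begins 54 mm behind the grasp point. The pads swing forward as they close: fully open they stand 13 mm farther back than shut.
Start: joints at [1.165, 0.245, 1.558, -0, 1.339, -0.174], TCP at [0.149, 0.633, 0.231] pointing down, gripper open.
Joint ranges: [-3.13, 3.13], [-1.02, 2.26], [0.13, 2.54], [-0.95, 4.09], [0.21, 2.88], [-2.74, 2.74]. Speed limits (rad/s): [2.57, 2.57, 3.14, 3.14, 3.14, 3.14].

### API

Orientations are given as a unit quaternion [w, x, y, z].
In Python, from rig import manip gives the robot as it stands. The module is installed in compiled form; this text tells all that it offers.
- The arm moves only by the tool jog_arm, never from a script. Its argument "targets" is a list that holds one entry, the list of rows, each a list of 5 numbers: the gripper command: -1 is shut, 1 is fully open, values between are in proportion, then the shift along the world's x, y, z in m, then the turn about the world's z in rad. A call has 1 to 20 rows; each row is the pose to reach, as a shift and turn from the pose measured when the call began; what a row does not reach only later rows make up. A row lasts 1/8 s, in which the tool goes at most 62.5 mm and 10.7 degrees, less where a joint would pass 70% of its speed; a pose out of reach is approached as far as the arm can. A call with a gripper value outside its range is refused whole. The fingers move at their own pace and stop on an object; "force" is the grip in N (left out, the last holds). Time passes only in rows, so rows that repeat a pose let the fingers close. It gives the time, the measured TCP pose, the force and the opening at its end, in the units of the state.
- manip.state(): the state, without advancing time (a new reading comes with each control period).
- manip.camera(name): name is "scene" or "top" or "wrist"; returns a dict with "color" (384x512x3 uint8, red, green, blue), "z_map" (384x512 float32, m along the optical axis (not along the pixel's ray), 0 where there is no reading), "vertical_fov" (degrees; the focal length in pixels is half the picture's height over the tangent of half this angle, whatever the lens; pixels are square), "cx", "cy" (the principal point, pixels), "distortion" ([k1, k2, p1, p2, k3] as OpenCV has them; the pictures are not rectified), "camera_from_world" (4x4, takes a point from world to camera coordinates); the wrist camera has in their place "hand_eye" (4x4, takes a point from camera to tool coordinates, whose origin is the TCP and whose axes are the flange's). Camera axes: x right, y down, z forward; pixel columns grow to the right and rows downward; lengths in m; the calibration is good to about 2 mm. A picture is of the moment at which its call begins: read the wrist's pose just before it.
- manip.job_done(): hands the job in, once; it reports no verdict.
The state is a dict: "time": time; "joints": joint angles; "joint_velocities": joint speeds; "joint_torque": joint torques, N m; "tcp_pos": TCP position; "orientation": TCP orientation; "wrist_force": force on the tool from outside, world axes, zero at the start; "wrist_torque": the same for the moment, N m; "width": finger opening in m.
Only numpy, scipy, OpenCV 4.12 (cv2) and the standard library are available. Lean on these libraries where they do the work, as an engineer would, in place of code of your own. Each camera call takes 0.05 s, during which the arm holds its last target. There are 200 camera calls.

### The job

Take the grey catch tray by its handle and slide it along the bench into the pipette stand, between the guides, until it is fully home against the end stop with the cup under the pipette. Then press the plunger gently past its soft first stop right down to the solid second stop, keep it there for a second without forcing it (never more than about 20 N), and let it come all the way up again, so that the used tip ends in the cup. Keep the gripper off the tip and leave the other things on the bench where they are.

Things in the scene. Friction and masses are not known exactly. Their poses are not given: they have to be found in the camera images.
- stand: White stand, fixed to the bench, holding a one-button pipette upright. Origin on the bench under the pipette's vertical axis, z up. +x points to its column (82 mm behind the pipette, 230 mm tall), -x out of its open mouth. Two guide rails run along x on the bench, 16 mm tall, 69 mm apart inside, from x = -90 mm to the end stop (face at x = +35 mm); their ends flare out to x = -128 mm.
- pipette_head (a point): Centre of the flat top of the pipette's grey barrel (32 mm across), 250 mm above the bench on its axis. The plunger's rod comes up out of it with a flat round button, 28 mm across, 9 mm thick, whose top stands 28 to 58 mm above this point at rest, depending on the volume set: see it or feel for it.
- plunger (a joint): Soft travel of the button (pressed straight down), m: 0 at rest, up; 0.010 at the first stop. The spring takes 1 N at first and 3 N at the first stop, and brings the button back up when let go.
- ejector (a joint): Further travel of the button past the first stop, m: 0 until that stop is overcome, 0.006 at the solid second stop. It takes about 9 N to start and 12 N to finish, and springs back. It opens the jaws that hold the tip, which drops out at about 0.004.
- tip_mid (a point): Used steel pipette tip, 52 mm long, 9 mm tapering down to 4 mm, with a 20 mm wide collar on top, hanging in two jaws under the pipette inside a short clear guard tube (31 mm across, open below), its lower end 70 mm above the bench. Point half-way along it; z is its axis.
- tray_handle (a point): Middle of the handle of the loose grey catch tray (200 to 420 g), 31 mm above the bench: an upright plate 10 mm thick (x), 40 mm wide (y), from 6 to 56 mm above the bench. The tray's slab, 170 x 64 x 6 mm, lies flat on the bench; +x runs along it from the handle to the cup, whose axis is 125 mm from here. The handle is 11 mm from the slab's near end.
- cup_floor (a point): Centre of the inner floor of the tray's round cup, 9 mm above the bench; cup 62 mm across outside, 56 mm inside, rim 48 mm above the bench. Same axes as the tray, whose slab ends 34 mm beyond in +x. With the tray home this point is within 1 mm of the pipette's axis.
- medium_bottle: Bystander: closed clear glass bottle, 54 mm across, 105 mm tall, upright beside the stand. Origin: centre of its underside.
- jar: Bystander: closed amber jar, 44 mm across, 55 mm tall, upright on the other side of the stand. Origin: centre of its underside.
- dishes: Bystander: stack of three clear culture dishes, 94 mm across, 45 mm tall. Origin: centre of its underside.
- well_plate: Bystander: flat multi-well plate, 85 x 127 x 16 mm. Origin: centre of its underside.
- tube_rack: Bystander: white rack with capped tubes, 75 x 200 mm, 82 mm tall. Origin: centre of its underside.
- beaker: Bystander: empty glass beaker, 70 mm across, 85 mm tall. Origin: centre of its underside.
- timer: Bystander: flat white timer box, 65 x 75 x 20 mm. Origin: centre of its underside.
Things that resemble listed ones, but are neither listed nor needed, are in the scene too. What is shaped like the part that bears tray_handle but green or red is not meant.

How it is judged:
By the outcome, as a careful person would: the job done as asked, in the order asked, and still so for the second after the job is handed in, with the robot touching nothing.
It also fails if it takes over 64 s, if anything falls off the work surface, if the arm or the gripper's body presses on something with over 40 N, if the wrist force passes 120 N, or if a joint passes its speed limit or range.

## Working session

There is one attempt and no reset: what is moved stays moved. The work goes in short steps, Python scripts to look and compute and a tool call to move; the robot and the scene stay as the last step left them, time stands still between calls to the robot, and variables do not carry over. Pictures are saved under pics/ and viewed, about 8 in all and at most 12, crops included, and the job is handed in when it is done.

Besides the shell and the picture viewer there is one more tool, called after "Emit:" by a JSON object that holds its "op" and its "data", one argument or row to a line. jog_arm: Moves the arm, as the interface text tells. Its arguments: {"type":"object","properties":{"targets":{"type":"array","items":{"type":"array","items":{"type":"array","items":{"type":"number"}}}},"force":{"type":"number"}},"required":["targets"]}

```bash
mkdir -p pics; cat > h.py <<'E'
import numpy as np, cv2
from rig import manip
from scipy.spatial.transform import Rotation as R
def K(c):
    h=c["color"].shape[0]; f=h/2/np.tan(np.radians(c["vertical_fov"])/2)
    return np.array([[f,0,c["cx"]],[0,f,c["cy"]],[0,0,1.]])
def cam(name):
    s=manip.state(); c=manip.camera(name)
    if name=="wrist":
        q=s["orientation"]; T=np.eye(4); T[:3,:3]=R.from_quat([q[1],q[2],q[3],q[0]]).as_matrix(); T[:3,3]=s["tcp_pos"]
        c["wfc"]=T@np.array(c["hand_eye"])
    else: c["wfc"]=np.linalg.inv(np.array(c["camera_from_world"]))
    return c
def plane(c,uv,z):
    """pixels -> points on world plane z"""
    n=cv2.undistortPoints(np.array(uv,float).reshape(-1,1,2),K(c),np.array(c["distortion"],float)).reshape(-1,2)
    d=np.c_[n,np.ones(len(n))]@c["wfc"][:3,:3].T; o=c["wfc"][:3,3]
    return o+d*((z-o[2])/d[:,2])[:,None]
def cloud(c):
    h,w=c["z_map"].shape; u,v=np.meshgrid(np.arange(w),np.arange(h))
    n=cv2.undistortPoints(np.stack([u,v],-1).reshape(-1,1,2).astype(float),K(c),np.array(c["distortion"],float)).reshape(-1,2)
    p=np.c_[n,np.ones(len(n))]*c["z_map"].reshape(-1,1)
    return (p@c["wfc"][:3,:3].T+c["wfc"][:3,3]).reshape(h,w,3)
def save(c,fn): cv2.imwrite("pics/"+fn,cv2.cvtColor(c["color"],cv2.COLOR_RGB2BGR))
E
python3 - <<'E'
from h import *
import pickle
for n in ("scene","top"):
    c=cam(n); pickle.dump(c,open(n+".pkl","wb")); save(c,n+"0.png"); print(n,c["wfc"][:3,3].round(3),c["vertical_fov"],c["distortion"])
print(manip.state())
a=cv2.imread("pics/scene0.png");b=cv2.imread("pics/top0.png")
E
```

```text
scene [0.951 0.398 0.972] 57.862439773271646 [-0.01196154  0.          0.          0.          0.        ]
top [0.319 0.009 1.406] 50.218832646014846 [-0.01003085  0.          0.          0.          0.        ]
{'time': 0.1, 'joints': array([ 1.16488967e+00,  2.45755327e-01,  1.55890550e+00, -1.67807480e-06,
        1.33875864e+00, -1.74090669e-01]), 'joint_velocities': array([ 1.16669850e-03, -5.08647555e-04, -2.90847287e-03, -9.37819300e-05,
       -2.29659717e-04, -7.00251502e-04]), 'joint_torque': array([-5.74875994e-04, -4.30673468e+01, -3.27127218e+01, -1.36331028e-04,
        2.82721681e-03,  4.43434969e-07]), 'tcp_pos': array([0.14911416, 0.63212925, 0.23027625]), 'orientation': array([-2.60406356e-04,  1.15648395e-01,  9.93289794e-01, -8.75497273e-04]), 'wrist_force': array([-0.58169576,  0.09192627, -0.04564444]), 'wrist_torque': array([-0.02570633, -0.03307723, -0.03879917]), 'width': 0.08558288695578489}
```

View pics/scene0.png

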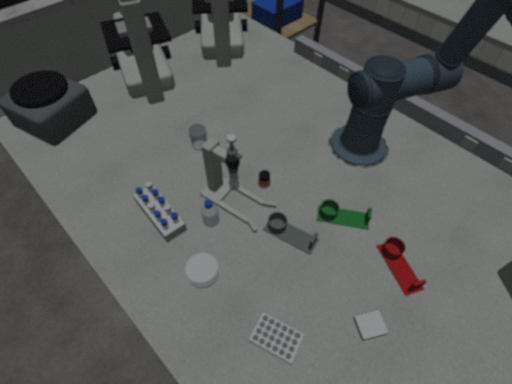

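View pics/top0.png

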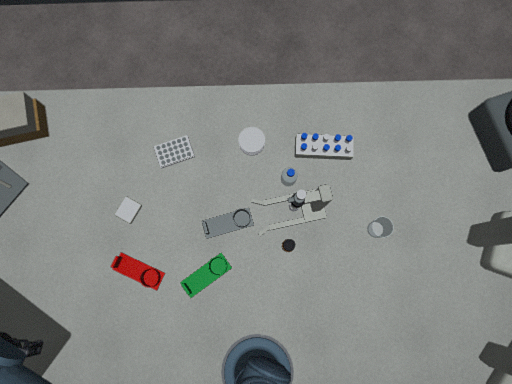

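The scene and top views agree. In the top view the grey tray has its handle at about (207,229) and its cup at (241,217), just outside the stand mouth (260,205–233). The green (206,275) and red (138,271) trays are decoys. The pipette top is at about (298,198).

```bash
python3 - <<'E'
from h import *
import pickle
c=pickle.load(open("top.pkl","rb")); P=cloud(c)
for u,v in [(228,222),(241,217),(207,229),(298,198),(325,192),(288,245),(290,176),(265,204),(264,232),(228,290)]:
    print((u,v),P[v,u].round(3), c["color"][v,u])
im=cv2.cvtColor(c["color"],cv2.COLOR_RGB2BGR)[160:260,190:350]
cv2.imwrite("pics/topcrop.png",cv2.resize(im,None,fx=5,fy=5,interpolation=cv2.INTER_CUBIC))
z=P[...,2]
print((z[195:245:3,198:262:4]*1000).round(0).astype(int))
s=pickle.load(open("scene.pkl","rb")); 
im=cv2.cvtColor(s["color"],cv2.COLOR_RGB2BGR)[120:260,190:330]
cv2.imwrite("pics/scenecrop.png",cv2.resize(im,None,fx=4.2,fy=4.2,interpolation=cv2.INTER_CUBIC))
Q=cloud(s)
for u,v in [(232,139),(232,155),(278,223),(313,240),(255,228),(272,206)]: print((u,v),Q[v,u].round(3))
E
```

```text
(228, 222) [0.485 0.089 0.004] [120 127 128]
(241, 217) [0.501 0.044 0.009] [119 126 129]
(207, 229) [0.459 0.157 0.046] [46 46 47]
(298, 198) [ 0.512 -0.121  0.296] [80 84 81]
(325, 192) [ 0.539 -0.208  0.231] [158 161 159]
(288, 245) [ 0.399 -0.109  0.058] [44 41 48]
(290, 176) [ 0.62  -0.121  0.1  ] [41 50 83]
(265, 204) [ 0.544 -0.04   0.009] [163 169 164]
(264, 232) [ 0.447 -0.034  0.011] [157 160 155]
(228, 290) [0.258 0.092 0.001] [153 156 152]
[[   0    2   -3    6    1   -2    0   -1    1   -5    1   -4   -4   -1
    -2   -4]
 [  -1    2    3    3   -4    1    3    4   -5    2    2   -2    3   -4
     1    2]
 [  -6   -1    1    5   -1    2   -2   -2   -1    3    1   -3    1   -4
    11   22]
 [   0    1    0   -4   -6   -4   -3    1    0   -4   -3    0   -2   -2
    -2    6]
 [  -1    4    2   -3    4    2   -8    1   -1   -5    0   -4    2    0
    -2    3]
 [  -2   -1    0   -5   -2    2    2    2    1    2   38   24   43    3
     3    3]
 [  -1    2   -4   -1    3    0    2    9    7   53   10   11   11    4
    -4    3]
 [   2   -1   -5   -4   -2    5    5    8    9   
[... 296 characters left out ...]
2    2   55    5    8    6    1   -1    7    6    5    3    1    1
    -1    3]
 [   2    5   55    7    5   -2    2   11    6   -2   -1    2   -3   -5
    -1   -1]
 [  -2    5    8    4    5    6   -5    3    2   -2    0   -4   -6    0
     0    1]
 [   1   -3    8    5   -2    0    2    0    1   -1   -3   -1   -3   -2
    -1    4]
 [  -6    1   -1   -5   -2    3   -4    4   -1    1   -1    1    6   -5
    -2    3]
 [   3    2    5    1    1    5   -3    0    5    1    1    6    0   -2
     0    4]]
(232, 139) [ 0.528 -0.122  0.3  ]
(232, 155) [ 0.534 -0.118  0.245]
(278, 223) [0.486 0.037 0.007]
(313, 240) [0.476 0.168 0.056]
(255, 228) [0.557 0.003 0.015]
(272, 206) [ 0.453 -0.023  0.007]
```

View pics/topcrop.png

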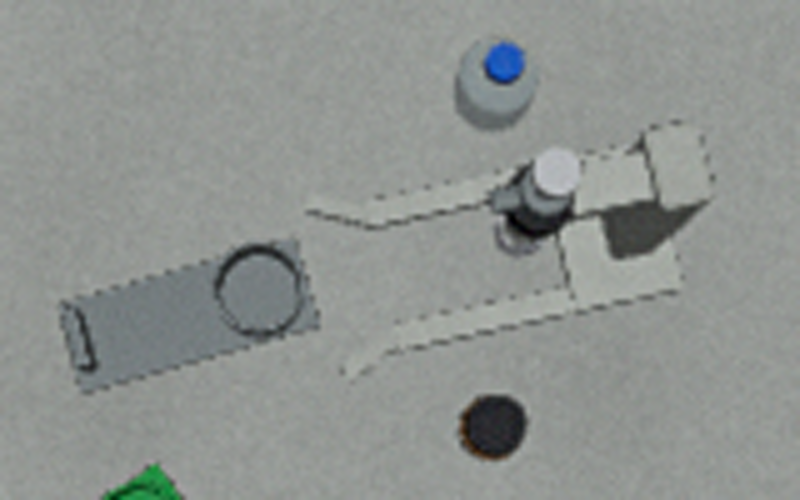

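View pics/scenecrop.png

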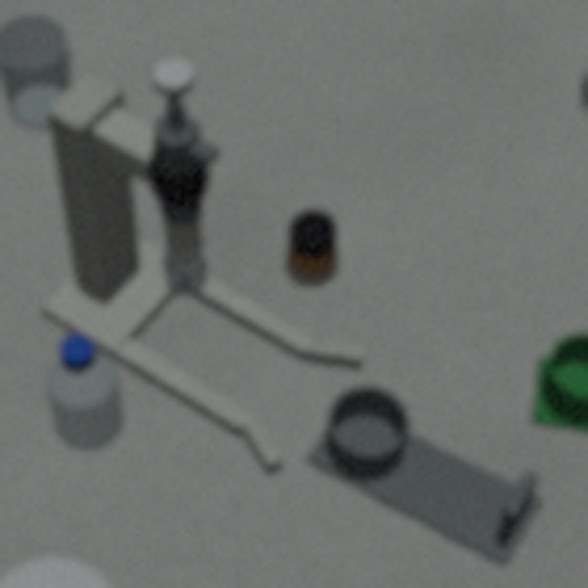

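The crops confirm the grey tray: cup ring at crop (260,290), handle plate at (78,337), upright and only slightly misaligned with the rails. The button top is at (557,172), and the rail knees are at (378,228) and (388,352). The bottle is beside the upper rail and the jar beside the lower one.

```bash
python3 - <<'E'
from h import *
import pickle
c=pickle.load(open("top.pkl","rb")); s=pickle.load(open("scene.pkl","rb"))
T=lambda x,y:((x+.5)/5-.5+190,(y+.5)/5-.5+160); S=lambda x,y:((x+.5)/4.2-.5+190,(y+.5)/4.2-.5+120)
def tri(a,b):
    p=plane(c,[T(*a)],0)[0];o=c["wfc"][:3,3];q=plane(s,[S(*b)],0)[0];o2=s["wfc"][:3,3]
    d1=p-o;d2=q-o2; A=np.c_[d1,-d2]; t=np.linalg.lstsq(A,o2-o,rcond=None)[0]
    x1=o+t[0]*d1;x2=o2+t[1]*d2; return ((x1+x2)/2).round(4),(np.linalg.norm(x1-x2)*1000).round(1)
print("button",tri((557,172),(173,73)))
print("column top ctr",plane(c,[T(680,163)],.23))
cor=plane(c,[T(62,302),T(297,240),T(320,327),T(83,392)],.006); print("slab",cor.round(4))
ctr=cor.mean(0); ax=(cor[1]+cor[2]-cor[0]-cor[3]);ax/=np.linalg.norm(ax); print("tray ctr",ctr.round(4),"yaw",np.degrees(np.arctan2(ax[1],ax[0])),"len",np.linalg.norm(cor[1]-cor[0]),np.linalg.norm(cor[2]-cor[1]))
print("handle from slab",(ctr-ax*.074).round(4),"cup",(ctr+ax*.051).round(4))
print("cup rim",plane(c,[T(259,290)],.046).round(4),"handle top",plane(c,[T(80,337)],.056).round(4))
# rail inner top edges
u1,u2=plane(c,[T(378,228),T(490,204)],.0); l1,l2=plane(c,[T(392,326),T(555,288)],.016)
for a,b in((u1,u2),(l1,l2)):
    d=b-a; print("rail",a.round(4),b.round(4),np.degrees(np.arctan2(d[1],d[0])))
e=plane(c,[T(560,240),T(573,290)],.016); print("stop",e.round(4),np.degrees(np.arctan2(*(e[1]-e[0])[[1,0]])))
E
```

```text
button (array([ 0.5234, -0.1301,  0.2983]), np.float64(1.6))
column top ctr [[ 0.53901122 -0.21003051  0.23      ]]
slab [[0.4943 0.178  0.006 ]
 [0.5334 0.0155 0.006 ]
 [0.4728 0.0011 0.006 ]
 [0.4322 0.1638 0.006 ]]
tray ctr [0.4832 0.0896 0.006 ] yaw -76.23489259162587 len 0.1671937570167411 0.062302059947130915
handle from slab [0.4656 0.1615 0.006 ] cup [0.4953 0.0401 0.006 ]
cup rim [[0.4941 0.0415 0.046 ]] handle top [[0.4645 0.1601 0.056 ]]
rail [ 0.5414 -0.0409  0.    ] [ 0.5563 -0.1193  0.    ] -79.18826076630496
rail [ 0.4712 -0.0478  0.016 ] [ 0.4945 -0.1597  0.016 ] -78.25119248264566
stop [[ 0.5274 -0.1647  0.016 ]
 [ 0.4928 -0.1719  0.016 ]] -168.2392354667651
```

The measurements agree:
- **Stand:** axis (0.523, -0.130), yaw about -78.3°. Rail spacing comes out at 69 mm and the stop at 34.5 mm, and the button top is at z ≈ 0.298.
- **Tray:** yaw about -76.2°, handle (0.465, 0.161).

I'm moving above the handle.

Emit:
{"op": "jog_arm", "data": {
  "targets": [
    [[1,0.316,-0.471,-0.06,0.473],[1,0.316,-0.471,-0.06,0.473],[1,0.316,-0.471,-0.06,0.473],[1,0.316,-0.471,-0.06,0.473],[1,0.316,-0.471,-0.06,0.473],[1,0.316,-0.471,-0.06,0.473],[1,0.316,-0.471,-0.06,0.473],[1,0.316,-0.471,-0.06,0.473],[1,0.316,-0.471,-0.06,0.473],[1,0.316,-0.471,-0.06,0.473],[1,0.316,-0.471,-0.06,0.473],[1,0.316,-0.471,-0.06,0.473],[1,0.316,-0.471,-0.06,0.473],[1,0.316,-0.471,-0.06,0.473]]
  ],
  "force": 40
}}

```text
time: 1.85
tcp_pos: [0.4647, 0.162, 0.1704]
orientation: [0.0, -0.121, 0.993, -0.001]
wrist_force: [1.1, -0.4, -0.1]
width: 0.0856
```

```bash
python3 - <<'E'
from h import *
import pickle
c=cam("wrist"); pickle.dump(c,open("w1.pkl","wb")); save(c,"w1.png"); s=manip.state()
print(s["time"],s["tcp_pos"],s["orientation"],s["joints"].round(3),s["wrist_force"]); print(c["wfc"][:3,3])
E
```

```text
1.9 [0.4648247  0.16179331 0.17037869] [ 3.80082355e-05 -1.20970749e-01  9.92655686e-01 -8.74828101e-04] [ 1.050e-01 -6.400e-02  2.006e+00 -2.000e-03  1.200e+00 -1.708e+00] [1.11766051 0.65019532 0.41261095]
[0.38412993 0.1421192  0.31238104]
```

View pics/w1.png

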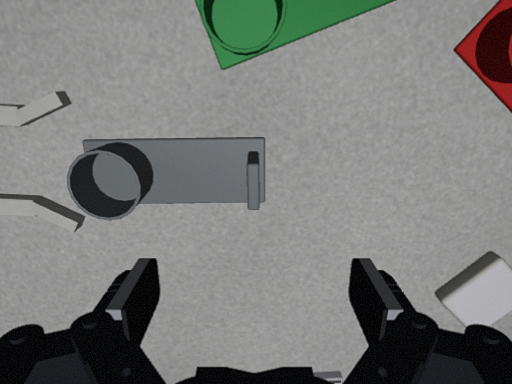

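In the wrist view the grey handle's top face runs from about (253,164) to (253,209), with its dark end face above it. The cup rim is centred at about (110,183), and the tray's long edges are almost level.

```bash
python3 - <<'E'
from h import *
import pickle
c=pickle.load(open("w1.pkl","rb"))
print("handle top",plane(c,[(253.5,164),(253.5,209),(253.5,186.5)],.056).round(4))
e=plane(c,[(265,137.5),(265,201),(160,138),(160,203)],.006); print(e.round(4))
for a,b in((0,2),(1,3)):
    d=e[b]-e[a]; print(np.degrees(np.arctan2(d[1],d[0])))
d=e[1]-e[0];print(np.degrees(np.arctan2(d[1],d[0]))-90)
print("rim",plane(c,[(110.5,184)],.048).round(4))
E
```

```text
handle top [[0.4459 0.1569 0.056 ]
 [0.4829 0.166  0.056 ]
 [0.464  0.1613 0.056 ]]
[[0.4313 0.164  0.006 ]
 [0.4913 0.1795 0.006 ]
 [0.4548 0.0706 0.006 ]
 [0.518  0.0803 0.006 ]]
-75.84161193619217
-74.91577218077785
-75.49161990864593
rim [[0.4929 0.0463 0.048 ]]
```

The handle is at (0.4645, 0.161), so the tool is already centred. Descend and grip.

Emit:
{"op": "jog_arm", "data": {
  "targets": [
    [[1,0,0,-0.05,0],[1,0,0,-0.1,0],[1,0,0,-0.13,0],[1,0,0,-0.15,0],[1,0,0,-0.15,0],[1,0,0,-0.15,0],[-1,0,0,-0.15,0],[-1,0,0,-0.15,0],[-1,0,0,-0.15,0],[-1,0,0,-0.15,0],[-1,0,0,-0.15,0],[-1,0,0,-0.15,0],[-1,0,0,-0.15,0],[-1,0,0,-0.15,0]]
  ],
  "force": 40
}}

```text
time: 3.65
tcp_pos: [0.465, 0.1618, 0.0206]
orientation: [0.0, -0.121, 0.993, -0.001]
wrist_force: [-0.3, -1.2, 3.6]
width: 0.0092
```

Emit:
{"op": "jog_arm", "data": {
  "targets": [
    [[-1,-0.002,0,0,-0.038],[-1,-0.002,0,0,-0.038],[-1,0.0,-0.01,0,-0.038],[-1,0.002,-0.02,0,-0.038],[-1,0.0042,-0.03,0,-0.038],[-1,0.0063,-0.04,0,-0.038],[-1,0.0084,-0.05,0,-0.038],[-1,0.0105,-0.06,0,-0.038],[-1,0.0125,-0.07,0,-0.038],[-1,0.0146,-0.08,0,-0.038],[-1,0.0167,-0.09,0,-0.038],[-1,0.0167,-0.09,0,-0.038],[-1,0.0167,-0.09,0,-0.038]]
  ]
}}

```text
time: 5.28
tcp_pos: [0.482, 0.071, 0.0206]
orientation: [0.0, -0.102, 0.995, -0.002]
wrist_force: [0.3, -2.8, 0.9]
width: 0.0095
```

```bash
python3 - <<'E'
from h import *
import pickle
c=cam("wrist"); pickle.dump(c,open("w2.pkl","wb")); t=cam("top"); pickle.dump(t,open("t2.pkl","wb"))
im=cv2.cvtColor(c["color"],cv2.COLOR_RGB2BGR)[:240]
tt=cv2.cvtColor(t["color"],cv2.COLOR_RGB2BGR)[175:245,215:335]
tt=cv2.resize(tt,(512,299),interpolation=cv2.INTER_CUBIC)
cv2.imwrite("pics/c2.png",np.vstack([im,tt]))
s=manip.state(); print(s["tcp_pos"],s["wrist_force"],s["wrist_torque"])
E
```

```text
[0.48191656 0.07147928 0.02060755] [ 0.23158221 -2.2475857   1.92312071] [-0.18326477 -0.07982254 -0.01328363]
```

View pics/c2.png

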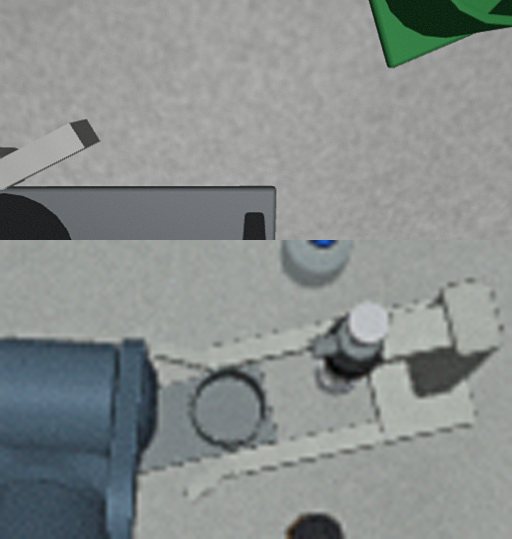

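The slab is between the rails and the contact force is low. I'll carry on slowly to just short of the stop.

Emit:
{"op": "jog_arm", "data": {
  "targets": [
    [[-1,0.002,-0.01,0,0],[-1,0.0041,-0.02,0,0],[-1,0.0062,-0.03,0,0],[-1,0.0083,-0.04,0,0],[-1,0.0104,-0.05,0,0],[-1,0.0124,-0.06,0,0],[-1,0.0139,-0.067,0,0],[-1,0.0149,-0.072,0,0],[-1,0.0149,-0.072,0,0]]
  ]
}}

```text
time: 6.5
tcp_pos: [0.497, -0.0014, 0.0206]
orientation: [0.0, -0.102, 0.995, -0.002]
wrist_force: [-0.6, -2.0, 2.5]
width: 0.0096
```

Emit:
{"op": "jog_arm", "data": {
  "targets": [
    [[-1,0.0004,-0.002,0,0],[-1,0.0008,-0.004,0,0],[-1,0.0012,-0.006,0,0],[-1,0.0012,-0.006,0,0]]
  ]
}}

```text
time: 7.0
tcp_pos: [0.4982, -0.0074, 0.0206]
orientation: [0.0, -0.102, 0.995, -0.002]
wrist_force: [-1.1, 4.0, 4.5]
width: 0.0095
```

Emit:
{"op": "jog_arm", "data": {
  "targets": [
    [[-1,0.0002,-0.001,0,0],[-1,0.0003,-0.0015,0,0],[-1,0.0003,-0.0015,0,0]]
  ]
}}

```text
time: 7.38
tcp_pos: [0.4984, -0.0087, 0.0206]
orientation: [0.0, -0.102, 0.995, -0.002]
wrist_force: [-1.2, 5.0, 5.4]
width: 0.0095
```

Emit:
{"op": "jog_arm", "data": {
  "targets": [
    [[-1,0.0002,-0.001,0,0],[-1,0.0004,-0.002,0,0],[-1,0.0004,-0.002,0,0]]
  ]
}}

```text
time: 7.75
tcp_pos: [0.4986, -0.0098, 0.0206]
orientation: [0.0, -0.102, 0.995, -0.001]
wrist_force: [-0.7, 9.5, 6.1]
width: 0.0099
```

Emit:
{"op": "jog_arm", "data": {
  "targets": [
    [[-1,0.0004,-0.002,0,0],[-1,0.0005,-0.0025,0,0],[-1,0.0005,-0.0025,0,0]]
  ]
}}

```text
time: 8.12
tcp_pos: [0.4986, -0.0098, 0.0206]
orientation: [-0.0, -0.102, 0.995, 0.001]
wrist_force: [-1.2, 17.8, 8.7]
width: 0.0099
```

```bash
python3 - <<'E'
from h import *
import pickle
s0=manip.state(); print(s0["tcp_pos"],s0["wrist_force"],s0["width"])
t=cam("top"); pickle.dump(t,open("t3.pkl","wb")); s=cam("scene"); pickle.dump(s,open("s3.pkl","wb"))
a=cv2.resize(cv2.cvtColor(t["color"],cv2.COLOR_RGB2BGR)[165:245,240:340],(600,480),interpolation=cv2.INTER_CUBIC)
b=cv2.cvtColor(s["color"],cv2.COLOR_RGB2BGR)[120:250,195:285]
b=cv2.resize(b,(200,289))
cv2.imwrite("pics/c3.png",a); save(s,"s3.png")
E
```

```text
[ 0.49861125 -0.00979842  0.02058091] [-1.15368725 17.75693927  8.65851811] 0.009932929925946212
```

View pics/c3.png

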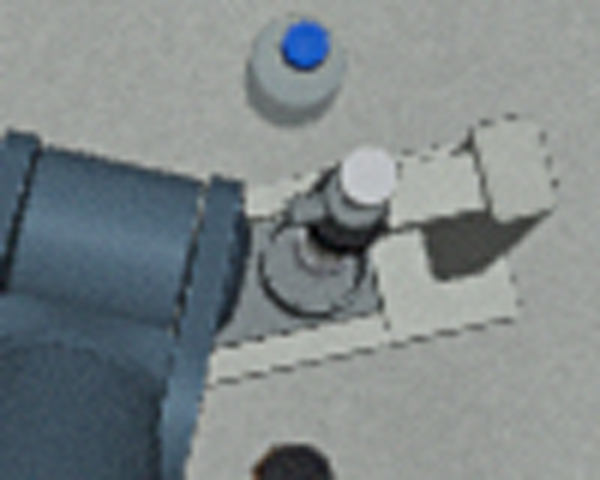

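Top view: the cup ring (crop 313,268) is under the pipette and the slab's far edge is at the end-stop line (380,300). Force rose to 18 N with no further motion, so the tray is home. That puts the cup axis at about (0.524, -0.132), within 2 mm of the button estimate. Now I'll relax, open and rise clear.

Emit:
{"op": "jog_arm", "data": {
  "targets": [
    [[-1,0,0,0,0],[-1,0,0,0,0],[1,0,0,0,0],[1,0,0,0,0],[1,0,0,0,0],[1,0,0,0,0],[1,0,0,0,0],[1,0,0,0,0],[1,0,0,0.03,0],[1,0,0,0.07,0],[1,-0.004,0.02,0.11,0],[1,-0.012,0.06,0.15,0],[1,-0.012,0.06,0.2,0],[1,-0.012,0.06,0.25,0],[-1,-0.012,0.06,0.3,0],[-1,-0.012,0.06,0.34,0],[-1,-0.012,0.06,0.34,0],[-1,-0.012,0.06,0.34,0]]
  ]
}}

```text
time: 10.48
tcp_pos: [0.4862, 0.0503, 0.3595]
orientation: [-0.001, -0.102, 0.995, 0.001]
wrist_force: [0.5, 0.2, 0.1]
width: 0.0125
```

```bash
python3 - <<'E'
from h import *
import pickle
s0=manip.state(); print(s0["tcp_pos"],s0["wrist_force"],s0["width"])
c=cam("wrist"); pickle.dump(c,open("w4.pkl","wb"));save(c,"w4.png")
t=cam("top"); pickle.dump(t,open("t4.pkl","wb"))
E
```

```text
[0.48621544 0.05025972 0.35947633] [0.52603935 0.24769173 0.13339391] 0.012542571022535018
```

View pics/w4.png

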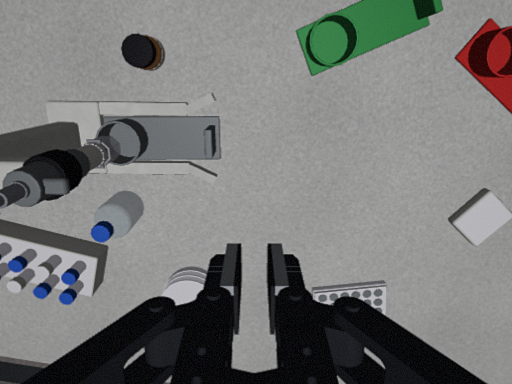

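The wrist view shows the tray home, with its cup at (125,140) and its slab end at the stop. Everything else looks undisturbed. Next I'll move over the button with the fingers shut.

Emit:
{"op": "jog_arm", "data": {
  "targets": [
    [[-1,0.013,-0.06,0,0],[-1,0.025,-0.12,0,0],[-1,0.034,-0.16,0,0],[-1,0.038,-0.1815,0,0],[-1,0.038,-0.1815,-0.02,0],[-1,0.038,-0.1815,-0.04,0],[-1,0.038,-0.1815,-0.05,0],[-1,0.038,-0.1815,-0.05,0],[-1,0.038,-0.1815,-0.05,0]]
  ]
}}

```text
time: 11.7
tcp_pos: [0.5242, -0.1309, 0.3093]
orientation: [-0.001, -0.102, 0.995, 0.001]
wrist_force: [0.1, -1.3, -0.5]
width: 0.0001
```

```bash
python3 - <<'E'
from h import *
s0=manip.state(); print(s0["tcp_pos"],s0["wrist_force"],s0["width"])
s=cam("scene"); c=cam("wrist")
b=cv2.resize(cv2.cvtColor(s["color"],cv2.COLOR_RGB2BGR)[85:215,185:285],(390,507),interpolation=cv2.INTER_CUBIC)
w=cv2.resize(cv2.cvtColor(c["color"],cv2.COLOR_RGB2BGR)[130:384,150:355],(409,507),interpolation=cv2.INTER_CUBIC)
cv2.imwrite("pics/c5.png",np.hstack([b,w]))
E
```

```text
[ 0.52422358 -0.13090589  0.30929015] [ 0.14288065 -1.31210184 -0.47332763] 6.008628002442334e-05
```

View pics/c5.png

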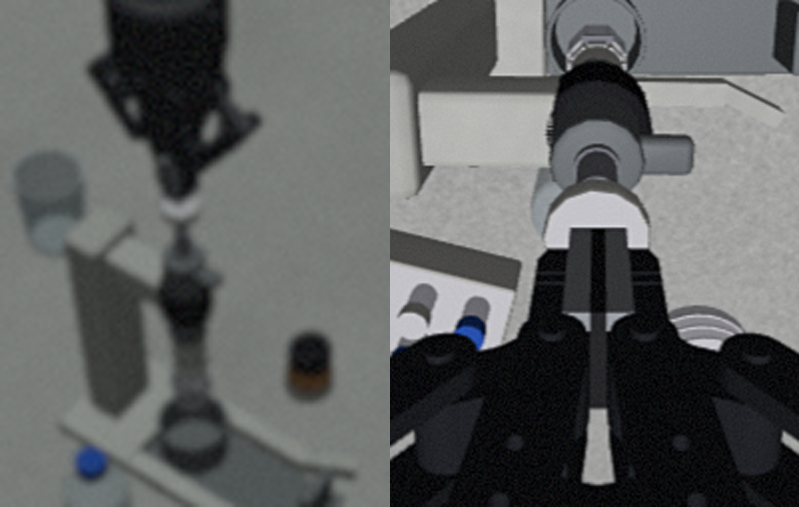

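The closed fingertips (right panel, about (598,230)) are centred over the white button (about (597,225)), with a gap of roughly 10 mm. The cup sits under the guard tube. I'll lower it and feel for contact.

Emit:
{"op": "jog_arm", "data": {
  "targets": [
    [[-1,0,-0.0005,-0.003,0],[-1,0,-0.0005,-0.006,0],[-1,0,-0.0005,-0.009,0],[-1,0,-0.0005,-0.011,0],[-1,0,-0.0005,-0.013,0],[-1,0,-0.0005,-0.013,0],[-1,0,-0.0005,-0.013,0]]
  ]
}}

```text
time: 12.68
tcp_pos: [0.5244, -0.1317, 0.2968]
orientation: [-0.001, -0.102, 0.995, 0.001]
wrist_force: [0.1, 0.3, 2.0]
width: 0.0003
```

Emit:
{"op": "jog_arm", "data": {
  "targets": [
    [[-1,0,0,-0.002,0],[-1,0,0,-0.004,0],[-1,0,0,-0.004,0],[-1,0,0,-0.004,0]]
  ]
}}

```text
time: 13.18
tcp_pos: [0.5243, -0.1318, 0.2929]
orientation: [-0.001, -0.102, 0.995, 0.001]
wrist_force: [-0.8, -0.4, 2.4]
width: -0.0003
```

Emit:
{"op": "jog_arm", "data": {
  "targets": [
    [[-1,0,0,-0.002,0],[-1,0,0,-0.004,0],[-1,0,0,-0.004,0],[-1,0,0,-0.004,0]]
  ]
}}

```text
time: 13.68
tcp_pos: [0.5245, -0.1318, 0.2903]
orientation: [-0.001, -0.102, 0.995, 0.001]
wrist_force: [-3.5, 1.0, 8.3]
width: 0.0001
```

Emit:
{"op": "jog_arm", "data": {
  "targets": [
    [[-1,0,0,-0.001,0],[-1,0,0,-0.002,0],[-1,0,0,-0.002,0],[-1,0,0,-0.002,0]]
  ]
}}

```text
time: 14.18
tcp_pos: [0.5246, -0.1318, 0.2898]
orientation: [-0.0, -0.102, 0.995, 0.0]
wrist_force: [-3.9, 1.8, 9.7]
width: 0.0002
```

First stop felt at z ≈ 0.290, and the ejector is starting at about 9 N.

Emit:
{"op": "jog_arm", "data": {
  "targets": [
    [[-1,0,0,-0.002,0],[-1,0,0,-0.003,0],[-1,0,0,-0.0035,0],[-1,0,0,-0.004,0],[-1,0,0,-0.004,0]]
  ]
}}

```text
time: 14.8
tcp_pos: [0.5246, -0.1318, 0.2876]
orientation: [-0.0, -0.102, 0.995, 0.0]
wrist_force: [-4.8, 1.4, 10.2]
width: -0.0002
```

Emit:
{"op": "jog_arm", "data": {
  "targets": [
    [[-1,0,0,-0.002,0],[-1,0,0,-0.003,0],[-1,0,0,-0.0035,0],[-1,0,0,-0.004,0],[-1,0,0,-0.004,0]]
  ]
}}

```text
time: 15.42
tcp_pos: [0.5247, -0.1319, 0.2856]
orientation: [0.0, -0.102, 0.995, -0.0]
wrist_force: [-4.4, 1.6, 10.9]
width: -0.0002
```

Emit:
{"op": "jog_arm", "data": {
  "targets": [
    [[-1,0,0,-0.002,0],[-1,0,0,-0.003,0],[-1,0,0,-0.0035,0],[-1,0,0,-0.0035,0]]
  ]
}}

```text
time: 15.92
tcp_pos: [0.5247, -0.1319, 0.2846]
orientation: [0.001, -0.103, 0.995, -0.001]
wrist_force: [-6.0, 1.7, 11.5]
width: -0.0002
```

Emit:
{"op": "jog_arm", "data": {
  "targets": [
    [[-1,0,0,-0.002,0],[-1,0,0,-0.0025,0],[-1,0,0,-0.0025,0]]
  ]
}}

```text
time: 16.3
tcp_pos: [0.5247, -0.1319, 0.2845]
orientation: [0.001, -0.103, 0.995, -0.001]
wrist_force: [-6.6, 1.5, 13.2]
width: -0.0003
```

Emit:
{"op": "jog_arm", "data": {
  "targets": [
    [[-1,0,0,-0.0025,0],[-1,0,0,-0.003,0],[-1,0,0,-0.003,0]]
  ]
}}

```text
time: 16.68
tcp_pos: [0.5248, -0.1319, 0.2845]
orientation: [0.001, -0.103, 0.995, -0.001]
wrist_force: [-7.0, 3.2, 14.2]
width: 0.0002
```

Solid second stop: z stays at 0.2845 while the force rises to about 14 N. Now I'll hold for over a second.

Emit:
{"op": "jog_arm", "data": {
  "targets": [
    [[-1,0,0,-0.0028,0],[-1,0,0,-0.0028,0],[-1,0,0,-0.0028,0],[-1,0,0,-0.0028,0],[-1,0,0,-0.0028,0],[-1,0,0,-0.0028,0],[-1,0,0,-0.0028,0],[-1,0,0,-0.0028,0],[-1,0,0,-0.0028,0],[-1,0,0,-0.0028,0],[-1,0,0,-0.0028,0]]
  ]
}}

```text
time: 18.05
tcp_pos: [0.5248, -0.1319, 0.2845]
orientation: [0.001, -0.103, 0.995, -0.002]
wrist_force: [-6.8, 3.1, 14.3]
width: -0.0
```

Now let it up slowly, straight up and then clear.

Emit:
{"op": "jog_arm", "data": {
  "targets": [
    [[-1,0,0,0.001,0],[-1,0,0,0.004,0],[-1,0,0,0.007,0],[-1,0,0,0.011,0],[-1,0,0,0.016,0],[-1,0,0,0.025,0],[-1,0,0,0.045,0],[-1,0,0,0.075,0],[-1,-0.012,0.06,0.085,0],[-1,-0.025,0.12,0.085,0],[-1,-0.038,0.18,0.085,0],[-1,-0.038,0.18,0.085,0],[-1,-0.038,0.18,0.085,0]]
  ]
}}

```text
time: 19.68
tcp_pos: [0.4871, 0.048, 0.3705]
orientation: [0.002, -0.103, 0.995, -0.002]
wrist_force: [-0.4, 0.3, 0.4]
width: 0.0001
```

```bash
python3 - <<'E'
from h import *
import pickle
s0=manip.state(); print(s0["time"],s0["tcp_pos"],s0["wrist_force"],s0["width"])
s=cam("scene"); c=cam("wrist"); t=cam("top")
C=lambda c:cv2.cvtColor(c["color"],cv2.COLOR_RGB2BGR)
a=cv2.resize(C(s)[125:240,195:295],(400,460),interpolation=cv2.INTER_CUBIC)
b=cv2.resize(C(c)[80:230,0:130],(399,460),interpolation=cv2.INTER_CUBIC)
cv2.imwrite("pics/c6.png",np.hstack([a,b])); cv2.imwrite("pics/w6.png",C(c)); cv2.imwrite("pics/t6.png",C(t))
# bystanders: top-view difference to the start
o=pickle.load(open("top.pkl","rb")); d=cv2.absdiff(cv2.GaussianBlur(o["color"],(5,5),0),cv2.GaussianBlur(t["color"],(5,5),0)).max(2)>25
n,_,st,ce=cv2.connectedComponentsWithStats(d.astype(np.uint8))
print([(ce[i].round().tolist(),int(st[i,4])) for i in range(1,n) if st[i,4]>15])
# plunger height: bright button in scene (z by triangulation with the axis)
P=cloud(s); m=(np.abs(P[...,0]-.524)<.02)&(np.abs(P[...,1]+.131)<.02)&(P[...,2]>.29)&(P[...,2]<.32); print("btn top z",np.median(P[m][:,2]) if m.any() else None,m.sum())
S0=pickle.load(open("scene.pkl","rb"));P=cloud(S0); m=(np.abs(P[...,0]-.524)<.02)&(np.abs(P[...,1]+.131)<.02)&(P[...,2]>.29)&(P[...,2]<.32); print("before",np.median(P[m][:,2]),m.sum())
E
```

```text
19.675 [0.48708067 0.04797029 0.37054112] [-0.42852915  0.31056417  0.38306033] 0.00013675257174592677
[([217.0, 273.0], 13987), ([21.0, 354.0], 1038), ([3.0, 361.0], 45), ([284.0, 369.0], 88), ([263.0, 373.0], 250), ([239.0, 379.0], 48), ([292.0, 381.0], 27), ([2.0, 382.0], 18)]
btn top z 0.29937976456081317 74
before 0.2992199830641623 74
```

View pics/c6.png

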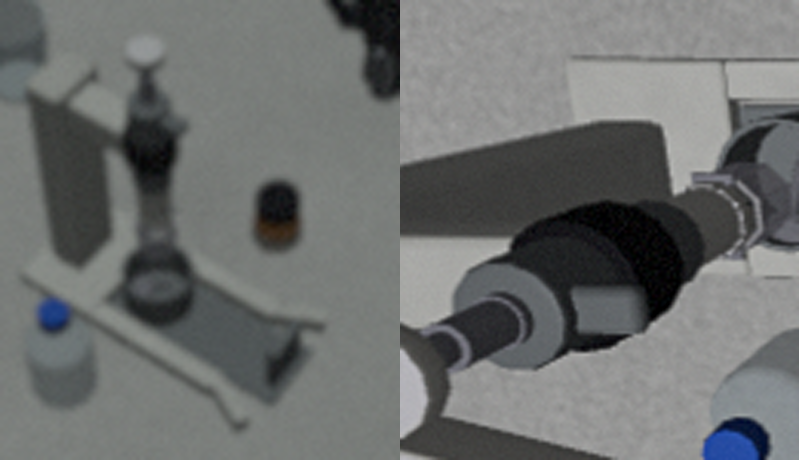

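The button is back at its rest height (0.299 both before and after), and the tray and bystanders look unmoved. The tip is hard to tell from this angle, so I'll take a closer look at the cup and guard from the mouth side.

Emit:
{"op": "jog_arm", "data": {
  "targets": [
    [[-1,-0.027,-0.018,-0.05,0],[-1,-0.027,-0.018,-0.1,0],[-1,-0.027,-0.018,-0.15,0],[-1,-0.027,-0.018,-0.2,0],[-1,-0.027,-0.018,-0.23,0],[-1,-0.027,-0.018,-0.23,0],[-1,-0.027,-0.018,-0.23,0]]
  ]
}}

```text
time: 20.7
tcp_pos: [0.4613, 0.0282, 0.1412]
orientation: [0.003, -0.101, 0.995, -0.002]
wrist_force: [0.6, -0.2, 0.6]
width: 0.0
```

```bash
python3 - <<'E'
from h import *
c=cam("wrist"); print(manip.state()["tcp_pos"])
K_=K(c); T=np.linalg.inv(c["wfc"])
for p in [(.524,-.132,.009),(.524,-.132,.048),(.524,-.132,.07),(.524,-.132,.122)]:
    q=T[:3,:3]@np.array(p)+T[:3,3]; print(p,(K_@q/q[2])[:2].round())
im=cv2.cvtColor(c["color"],cv2.COLOR_RGB2BGR)[150:384,0:260]; cv2.imwrite("pics/w7.png",cv2.resize(im,None,fx=2.5,fy=2.5,interpolation=cv2.INTER_CUBIC))
E
```

```text
[0.46165577 0.02826523 0.14167034]
(0.524, -0.132, 0.009) [ 63. 212.]
(0.524, -0.132, 0.048) [ 36. 231.]
(0.524, -0.132, 0.07) [ 17. 244.]
(0.524, -0.132, 0.122) [-45. 288.]
```

View pics/w7.png

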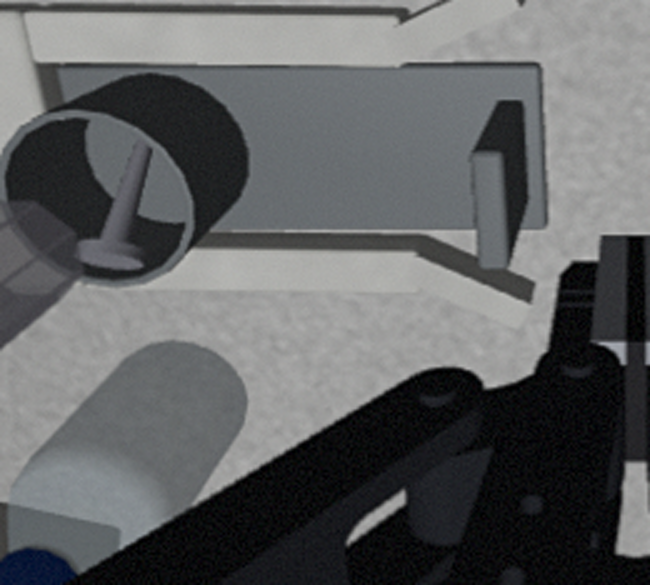

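The tip is in the cup: its shank runs from (145,150) to its collar at (110,252), leaning on the inside wall. One numeric check that the tray is still home, using the slab's near edge against the stop.

```bash
python3 - <<'E'
from h import *
c=cam("wrist"); f=lambda x,y:((x+.5)/2.5-.5,(y+.5)/2.5-.5+150)
d=np.array([.2028,-.9792]); a=np.array([.524,-.132])
for n,p,z in [("near end",(543,66),.006),("near end",(547,225),.006),("far corner",(60,67),.006),("stop top",(25,40),.016),("stop top",(38,85),.016),("handle top",(488,210),.056)]:
    q=plane(c,[f(*p)],z)[0]; print(n,q.round(4),"s=",round((q[:2]-a)@d*1000,1))
E
```

```text
near end [ 0.4656 -0.0042  0.006 ] s= -137.0
near end [0.5256 0.0074 0.006 ] s= -136.2
far corner [ 0.5    -0.1688  0.006 ] s= 31.2
stop top [ 0.4885 -0.1736  0.016 ] s= 33.5
stop top [ 0.5037 -0.1698  0.016 ] s= 32.9
handle top [ 0.4979 -0.01    0.056 ] s= -124.8
```

The slab's near end to the stop face measures about 170 mm (the tray needs 170), and the handle sits where it was when pressed home. I'm handing in.

```bash
python3 -c "
from rig import manip
s=manip.state();print(s['time'],s['wrist_force']);print(manip.job_done())"
```

```text
20.8 [-0.78023585 -0.22103836 -0.54340185]
the job is handed in; nothing more can be done
None
```

The used tip is in the cup, the tray is home in the stand, and I handed the job in at about 21 s of the 64 s allowed.

- **Tray:** I slid the grey tray in by its handle until the force rose to about 18 N with no further motion. After release, the slab's near end measured about 170 mm from the stop face, which matches the slab length, and the handle had not shifted. The slab's far corner read about 2 mm short of the stop; I put that down to pixel accuracy, because the measured slab length also came out 2 mm short.
- **Plunger:** I felt the first stop at z ≈ 0.290 and the solid second stop at z ≈ 0.2845. I held the button there for about 1.4 s at about 14 N, the highest vertical force reported, then let it rise. Its top read 0.299 m both before and after.
- **Tip:** the last close picture shows it in the cup, leaning on the inside wall.
- **Bystanders:** the bottle, jar and the other things in view looked unmoved. In the top view compared with the start, the changed pixels formed one large patch over the arm and tray plus a few small ones at the image edge. The arm covered that patch, so I could not check underneath it from there. The gripper was touching nothing at hand-in.

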